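# Sound the depth of a shell storage tube

### The arm

A 6-joint arm with a two-finger parallel gripper is mounted at the origin on the work surface. World frame = base frame: x ahead of the robot, y to its left, z up, the work surface at z = 0. Lengths are in m, angles in rad, forces in N, time in s.
With the tool pointing down it reaches from about 0.25 to 0.8 m from the base axis. Payload 3.9 kg.
Tool frame: the origin (TCP) lies on the mounting face of the last link; the fingertips stand 173 mm ahead of it and the grasp point (between the pads) lies 155 mm ahead of it (r.tip_reach is the distance from the TCP to the fingertips, in m); z points along the fingers, y is the direction in which the jaws open and shut (so a half turn about z gives the same grasp; the last joint's range is limited). The gripper opens to 85 mm and grips with 20 to 120 N. Pads are 22 mm wide; open, the fingers measure 114 mm over their backs; the gripper's body (76 mm by 85 mm) begins 54 mm behind the grasp point. The pads swing forward as they close: fully open they stand 13 mm farther back than shut.
Start: joints at [1.287, 0.26, -0.138, 1.173, 0, 1.571], TCP at [0.147, 0.504, 0.405] pointing down, gripper open.
Joint ranges: [-2.78, 2.78], [-0.83, 1.72], [-1.28, 1.37], [-1.9, 2.12], [-1.57, 1.48], [-3.14, 3.14]. Speed limits (rad/s): [2.57, 2.57, 3.14, 3.14, 3.14, 3.14].

### API

Orientations are given as a 3x3 rotation matrix whose columns are the frame's x, y, z axes.
In Python, from plant import r, viewer gives the robot as it stands.
- The arm moves only by the tool play_rows, never from a script. Its argument "motion" is a list that holds one entry, the list of rows, each a list of 7 numbers: the shift along the world's x, y, z in cm, then the turn, a rotation vector about the world's x, y, z in rad, then the finger opening in cm, from 0 to 8.54. In form: [[[dx, dy, dz, ax, ay, az, gripper], ...]]. A call has exactly 10 rows; each row is the pose to reach, as a shift and turn from the pose commanded when the call began; what a row does not reach only later rows make up. A row lasts 1/10 s, in which the tool goes at most 50 mm and 8.59 degrees, less where a joint would pass 70% of its speed; a pose out of reach is approached as far as the arm can. A call with a gripper value outside its range is refused whole. The fingers move at their own pace and stop on an object; "force" is the grip in N (left out, the last holds). Time passes only in rows, so rows that repeat a pose let the fingers close, or fill a call up. It gives the time, the measured TCP pose, the force and the opening at its end, in the units of the state.
- r.read_state(): the state, without advancing time (a new reading comes with each control period).
- viewer.grab_frame(name): name is "scene" or "top" or "wrist"; returns a dict with "frame" (384x512x3 uint8, red, green, blue), "range_z" (384x512 float32, m along the optical axis (not along the pixel's ray), 0 where there is no reading), "fx", "fy", "cx", "cy" (pixels), "extrinsics" (4x4, takes a point from world to camera coordinates). Camera axes: x right, y down, z forward; pixel columns grow to the right and rows downward; lengths in m; the calibration is good to about 2 mm. The wrist camera is an equidistant fisheye: a pixel r from the principal point sees the ray r / f radians off the axis. A picture is of the moment at which its call begins.
- r.close_job(): hands the job in, once; it reports no verdict.
The state is a dict: "clock": time; "joints": joint angles; "qvel": joint speeds; "effort": joint torques, N m; "tool_pos": TCP position; "tcp_rot": TCP orientation; "ft_force": force on the tool from outside, world axes, zero at the start; "ft_torque": the same for the moment, N m; "finger_gap": finger opening in m.
Only numpy, scipy, OpenCV 4.12 (cv2) and the standard library are available. Lean on these libraries where they do the work, as an engineer would, in place of code of your own. Each camera call takes 0.05 s, during which the arm holds its last target. There are 200 camera calls.

### The job

Check how deep the blue-collared storage tube is: lift the red-handled brass depth rod out of its rest and lower it gently, handle up, into that tube until its foot stands on the bottom, without letting it fall in. Let go and leave the rod standing in the tube (it may lean on the rim), with all three tubes still standing where they were.

Things in the scene. Friction and masses are not known exactly. Their poses are not given: they have to be found in the camera images.
- gauge_centre (a point): The depth rod, 150 mm long, loose, 60 to 130 g: a brass shank 14 mm in diameter with black ring marks and, on its top 45 mm, a round red plastic handle 22 mm in diameter. This point is on its axis half-way up, 75 mm above its foot and 52 mm below the middle of the handle; z points along the rod to the handle. It starts upright in a dark steel block (70 x 70 x 34 mm, fixed), loosely in a socket 30 mm deep, and is lifted straight up out of it.
- tube_blue: The tube to be measured: an upright white plastic tube with a blue collar on its top 20 mm, loose, about 400 g. Origin at the centre of its underside, z up. The rim is 88 mm up, the flat inside bottom 8 mm up (so 80 mm deep), the round bore 36 mm in diameter, the collar 52 mm outside, the foot disc 66 mm. The three tubes change places from start to start, with at least 75 mm between their axes.
- tube_yellow: Bystander: the same kind of tube with a yellow collar, 74 mm high. Origin at the centre of its underside. Not to be moved. Other bystanders, fixed and under 45 mm high: a clear box of shells and a grey pad with a long pointed shell.
- tube_green: Bystander: the same kind of tube with a green collar, 96 mm high. Origin at the centre of its underside. Not to be moved.
There are look-alikes about, which are no part of the job. Leave any orange or purple look-alike of the tube_blue alone.

How it is judged:
At the end, for the whole second after the job is handed in: The rod, released and at rest, stands handle up on the inside bottom of the blue-collared tube (its centre 70 to 88 mm above the tube's underside, within 18 mm of its axis, leaning under 20 degrees); that tube is upright within 6 degrees and within 30 mm of its start (z of gauge_centre in the frame of tube_blue between 0.07 and 0.088 m and horizontal distance between gauge_centre and tube_blue below 0.018 m and angle between gauge_centre's own z axis and vertical below 0.35 rad and angle between tube_blue's own z axis and vertical below 0.1 rad and distance of tube_blue from where it was at the start of the episode below 0.03 m and linear speed of gauge below 0.02 m/s); the robot touches nothing.
It fails at once if the rod falls into the blue tube (faster than 0.6 m/s inside it, a free fall of about 18 mm) (horizontal distance between gauge_centre and tube_blue below 0.025 m and z of gauge_centre in the frame of tube_blue below 0.155 m and linear speed of gauge above 0.6 m/s).
It fails at once if a bystander tube is moved more than 30 mm or tipped more than about 17 degrees (distance of any of tube_yellow, tube_green from where it was at the start of the episode above 0.03 m or angle between any of tube_yellow, tube_green's own z axis and vertical above 0.3 rad).
It also fails if it takes over 35 s, if anything falls off the work surface, if the arm or the gripper's body presses on something with over 40 N, if the wrist force passes 120 N, or if a joint passes its speed limit or range.

## Working session

There is one attempt and no reset: what is moved stays moved. The work goes in short steps, Python scripts to look and compute and a tool call to move; the robot and the scene stay as the last step left them, time stands still between calls to the robot, and variables do not carry over. Pictures are saved under pics/ and viewed, about 8 in all and at most 12, crops included, and the job is handed in when it is done.

Besides the shell and the picture viewer there is one more tool, called as name(argument=value, ...) on one line, values as JSON. play_rows: Moves the arm, as the interface text tells. Its arguments: {"type":"object","properties":{"motion":{"type":"array","items":{"type":"array","items":{"type":"array","items":{"type":"number"}}}},"force":{"type":"number"}},"required":["motion"]}

```bash
mkdir -p pics; cat > h.py <<'E'
import numpy as np, cv2
from plant import r, viewer
def grab(n,save=None):
    f=viewer.grab_frame(n)
    if save: cv2.imwrite('pics/'+save,f['frame'][:,:,::-1])
    return f
def world(f,u,v,d):  # pinhole, depth
    p=np.array([(u-f['cx'])/f['fx']*d,(v-f['cy'])/f['fy']*d,d,1.]) 
    return (np.linalg.inv(f['extrinsics'])@p)[:3]
def cloud(f):
    v,u=np.mgrid[:384,:512]; d=f['range_z']
    P=np.stack([(u-f['cx'])/f['fx']*d,(v-f['cy'])/f['fy']*d,d,np.ones_like(d)],-1)
    return (P@np.linalg.inv(f['extrinsics']).T)[...,:3]
E
python3 - <<'E'
from h import *
a=grab('scene','s0.png');b=grab('top','t0.png')
im=np.hstack([a['frame'],b['frame']])[:,:,::-1]
cv2.imwrite('pics/both.png',cv2.resize(np.vstack([a['frame'],b['frame']])[:,:,::-1],(800,1200))[:0] if 0 else cv2.resize(im,(800,300)))
for n,f in(('s',a),('t',b)):
    np.savez('pics/'+n+'.npz',**f); print(f['fx'],f['cx'],np.linalg.inv(f['extrinsics']).round(3))
s=r.read_state(); print(s['tool_pos'],s['tcp_rot'],s['clock'])
E
```

```text
430.8592528063609 254.7539401478085 [[-0.412  0.745 -0.525  0.919]
 [ 0.911  0.335 -0.24   0.2  ]
 [-0.003 -0.577 -0.817  0.735]
 [ 0.     0.     0.     1.   ]]
480.57667979844103 249.5675294193852 [[-0.026 -0.996  0.086  0.438]
 [-0.999  0.024 -0.025  0.036]
 [ 0.023 -0.086 -0.996  0.899]
 [ 0.     0.     0.     1.   ]]
[0.14694473 0.50369459 0.40393849] [[-9.59983913e-01  2.80054678e-01 -5.14272409e-04]
 [ 2.80055151e-01  9.59982342e-01 -1.73658056e-03]
 [ 7.35492186e-06 -1.81111403e-03 -9.99998360e-01]] 0.1
```

View pics/s0.png

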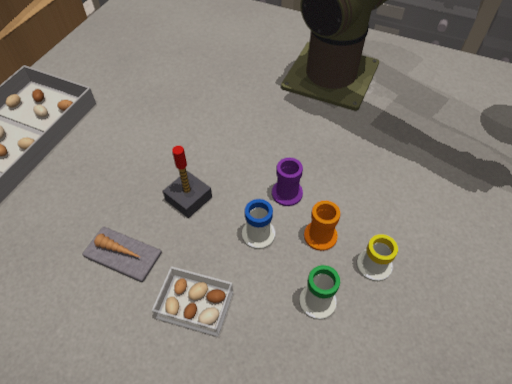

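View pics/t0.png

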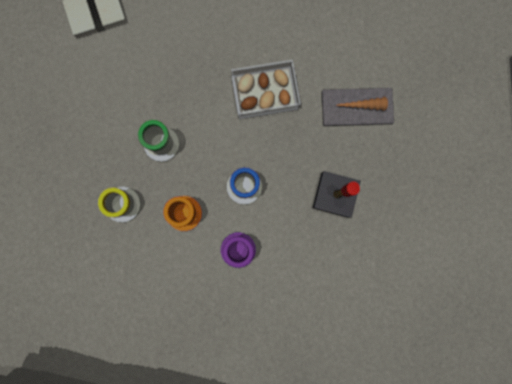

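The scene view shows the red handle at (180,158) with its black block at (187,193), and the blue collar at (259,213). The top view shows the handle at (352,188) and the blue collar at (245,183). Things that could be confused with the tube, in the top view: blue (245,183), purple (238,250), orange (182,212), green (154,135), yellow (114,202). Only (245,183) is blue. For the rod, the red handle at (352,188) is the only one; the shell at (360,104) is brown.

```bash
cat > m.py <<'E'
from h import *
F={n:dict(np.load('pics/'+n+'.npz')) for n in 'st'}
rng={'red':((0,170,90),(4,255,255)),'blue':((100,150,60),(122,255,255)),'green':((50,130,50),(85,255,255)),'yellow':((25,150,90),(34,255,255)),'orange':((8,200,150),(18,255,255)),'purple':((130,100,40),(160,255,255))}
for n,f in F.items():
    C=cloud(f); hsv=cv2.cvtColor(f['frame'],cv2.COLOR_RGB2HSV)
    for c,(lo,hi) in rng.items():
        m=cv2.inRange(hsv,lo,hi); k,l,st,ce=cv2.connectedComponentsWithStats(m)
        if k<2: continue
        i=1+st[1:,4].argmax(); P=C[l==i]; P=P[np.isfinite(P).all(1)]
        zt=np.percentile(P[:,2],97); Q=P[P[:,2]>zt-.006]
        (cx,cy),rr=cv2.minEnclosingCircle(Q[:,:2].astype(np.float32))
        print(n,c,st[i],'ztop',zt.round(4),'z5',np.percentile(P[:,2],5).round(3),'circ',round(cx,4),round(cy,4),round(rr,4),'mean',P.mean(0).round(4))
E
python3 m.py
python3 - <<'E'
import cv2,numpy as np
a=cv2.imread('pics/s0.png')[130:260,140:300];b=cv2.imread('pics/t0.png')[140:270,220:380]
cv2.imwrite('pics/crop0.png',cv2.resize(np.hstack([a,b]),(800,325),interpolation=cv2.INTER_CUBIC))
E
```

```text
s red [173 146  13  23 139] ztop 0.1546 z5 0.116 circ 0.5006 -0.144 0.011 mean [ 0.5017 -0.1404  0.1427]
s blue [245 199  28  28 432] ztop 0.0886 z5 0.074 circ 0.709 0.1084 0.2296 mean [0.5262 0.0276 0.088 ]
s green [308 266  32  32 528] ztop 0.0968 z5 0.084 circ 0.7492 0.1883 0.1707 mean [0.6083 0.1786 0.095 ]
s yellow [368 235  30  27 344] ztop 0.0751 z5 0.067 circ 0.6936 0.227 0.2275 mean [0.4963 0.2509 0.0753]
s orange [312 201  28  23 254] ztop 0.089 z5 0.053 circ 0.474 0.1376 0.0253 mean [0.4737 0.1379 0.0839]
s purple [ 272  158   31   48 1145] ztop 0.0881 z5 0.006 circ 0.6504 0.1138 0.2826 mean [0.4149 0.0426 0.0537]
t red [346 182  13  13 135] ztop 0.1568 z5 0.152 circ 0.471 -0.0585 0.0998 mean [ 0.4985 -0.1429  0.1591]
t blue [231 168  28  29 266] ztop 0.0912 z5 0.086 circ 0.4907 0.0299 0.0527 mean [0.5197 0.0232 0.0917]
t green [139 121  29  17 163] ztop 0.099 z5 0.093 circ 0.5298 0.1143 0.1205 mean [0.6145 0.1777 0.1011]
t yellow [ 98 188  31  29 339] ztop 0.0769 z5 0.07 circ 0.4907 0.2492 0.0255 mean [0.4918 0.2489 0.0738]
t orange [165 197  28  32 290] ztop 0.0909 z5 0.008 circ 0.4711 0.1339 0.0256 mean [0.471  0.1334 0.0766]
t purple [221 233  35  34 924] ztop 0.0907 z5 0.007 circ 0.4079 0.0377 0.0308 mean [0.4043 0.0376 0.0519]
```

View pics/crop0.png

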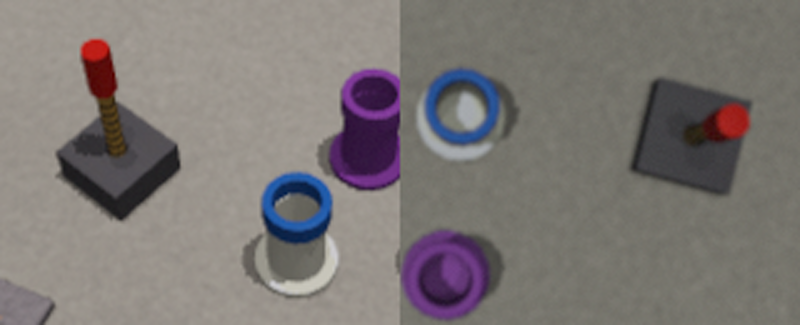

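The crop confirms both choices: the red-handled brass rod stands in the black block, and the blue-collared white tube is next to the purple look-alike. The two views agree to within about 5 mm, putting the rod near (0.497, -0.143) with its top at 0.155, and the blue tube near (0.52, 0.025) with its rim at 0.089. I'll approach at the current height, turning with the base.

play_rows(motion=[[[2.3,-4.3,0,0,0,-0.105,8.5],[4.7,-8.6,0,0,0,-0.21,8.5],[7,-13,0,0,0,-0.315,8.5],[9.3,-17.3,0,0,0,-0.42,8.5],[11.7,-21.6,0,0,0,-0.525,8.5],[14,-26,0,0,0,-0.63,8.5],[16.3,-30,0,0,0,-0.735,8.5],[18.7,-34.5,0,0,0,-0.84,8.5],[21,-39,0,0,0,-0.945,8.5],[23.3,-43,0,0,0,-1.05,8.5]]])

```text
clock: 1.1
tool_pos: [0.3801, 0.0718, 0.4046]
tcp_rot: [[-0.23, 0.973, -0.0], [0.973, 0.23, 0.0], [0.0, -0.0, -1.0]]
ft_force: [2.2, 0.3, 0.8]
finger_gap: 0.0853
```

play_rows(motion=[[[2.3,-4.3,0,0,0,-0.105,8.5],[4.7,-8.6,0,0,0,-0.21,8.5],[7,-13,0,0,0,-0.315,8.5],[9.3,-17.3,0,0,0,-0.42,8.5],[11.7,-21.6,0,0,0,-0.52,8.5],[11.7,-21.6,0,0,0,-0.52,8.5],[11.7,-21.6,0,0,0,-0.52,8.5],[11.7,-21.6,0,0,0,-0.52,8.5],[11.7,-21.6,0,0,0,-0.52,8.5],[11.7,-21.6,0,0,0,-0.52,8.5]]])

```text
clock: 2.1
tool_pos: [0.4965, -0.1408, 0.405]
tcp_rot: [[0.277, 0.961, 0.0], [0.961, -0.277, 0.0], [0.0, 0.0, -1.0]]
ft_force: [0.0, -0.1, 0.6]
finger_gap: 0.085
```

```bash
cat > m2.py <<'E'
from h import *
from m import F,rng
# ray triangulation of rod top and blue rim centre
def ray(f,u,v):
    M=np.linalg.inv(f['extrinsics']); d=M[:3,:3]@[(u-f['cx'])/f['fx'],(v-f['cy'])/f['fy'],1]; return M[:3,3],d/np.linalg.norm(d)
def tri(a,b):
    (p,d),(q,e)=a,b; A=np.c_[d,-e]; t=np.linalg.lstsq(A,q-p,rcond=None)[0]; x,y=p+t[0]*d,q+t[1]*e; return (x+y)/2,np.linalg.norm(x-y)
def onz(rr,z): p,d=rr; return (p+d*(z-p[2])/d[2])[:2]
def ring(f):  # outer edge of collar -> bore = hole contour of the collar mask
    m=cv2.inRange(cv2.cvtColor(f['frame'],cv2.COLOR_RGB2HSV),(100,130,40),(125,255,255))
    cs,h=cv2.findContours(m,cv2.RETR_CCOMP,cv2.CHAIN_APPROX_NONE)
    i=max((i for i in range(len(cs)) if h[0][i][3]>=0),key=lambda i:cv2.contourArea(cs[i]))
    return cv2.fitEllipse(cs[i])
if __name__=='__main__':
    e={n:ring(F[n]) for n in 'st'}; print(e)
    R={n:ray(F[n],*e[n][0]) for n in 'st'}
    print('blue',tri(R['s'],R['t']),[onz(R[n],.088) for n in 'st'])
    R={'s':ray(F['s'],179,149),'t':ray(F['t'],352.5,187.5)}
    print('rod top',tri(R['s'],R['t']),[onz(R[n],.154) for n in 'st'])
E
python3 m2.py|grep -v circ
python3 - <<'E'
from h import *
f=grab('wrist','w1.png');np.savez('pics/w1.npz',**f);print(f['fx'],f['cx'],f['cy']);s=r.read_state();print(s['tool_pos'],s['tcp_rot'].round(3) if hasattr(s['tcp_rot'],'round') else s['tcp_rot'],s['joints'])
print(np.linalg.inv(f['extrinsics']).round(3))
E
```

```text
{'s': ((258.3443908691406, 212.45127868652344), (12.924854278564453, 18.91448211669922), 91.47015380859375), 't': ((244.33718872070312, 182.80429077148438), (21.899681091308594, 22.3259220123291), 101.46600341796875)}
blue (array([0.51871622, 0.02395384, 0.07619999]), np.float64(0.000730204888849264)) [array([0.52577916, 0.0274489 ]), array([0.51768864, 0.02378408])]
rod top (array([ 0.49926853, -0.14302601,  0.15378015]), np.float64(0.0028687244829332954)) [array([ 0.49913452, -0.14141186]), array([ 0.49982818, -0.14433557])]
297.3186396354542 251.34898425956038 187.81346873228475
[ 0.49661241 -0.14096624  0.40498547] [[ 0.278  0.961  0.   ]
 [ 0.961 -0.278 -0.   ]
 [ 0.     0.    -1.   ]] [-2.76586493e-01  2.44807480e-01 -1.58229452e-01  1.16756704e+00
  2.11826365e-05  1.57545743e+00]
[[ 0.961 -0.263 -0.09   0.52 ]
 [-0.278 -0.909 -0.311 -0.062]
 [-0.     0.323 -0.946  0.375]
 [ 0.     0.     0.     1.   ]]
```

View pics/w1.png

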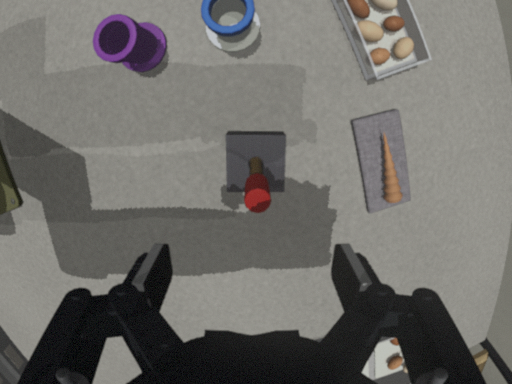

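In the wrist view the handle top is at (257,201), above the block at (256,161), and the blue collar is at (229,12). I'll cast fisheye rays from here as a third view.

```bash
cat >> h.py <<'E'
def fray(f,u,v):
    x,y=(u-f['cx']),(v-f['cy']); R=np.hypot(x/f['fx'],y/f['fy'])+1e-12; M=np.linalg.inv(f['extrinsics'])
    c=np.array([np.sin(R)*x/f['fx']/R,np.sin(R)*y/f['fy']/R,np.cos(R)]); return M[:3,3],M[:3,:3]@c
def onz(rr,z): p,d=rr; return (p+d*(z-p[2])/d[2])[:2]
E
python3 - <<'E'
from h import *
f=dict(np.load('pics/w1.npz')); hsv=cv2.cvtColor(f['frame'],cv2.COLOR_RGB2HSV)
m=cv2.inRange(hsv,(0,170,60),(4,255,255))|cv2.inRange(hsv,(175,170,60),(180,255,255));k,l,st,ce=cv2.connectedComponentsWithStats(m);i=1+st[1:,4].argmax();x,y,w,h,_=st[i];print(st[i])
print('rod top',onz(fray(f,x+w/2,y+h-w/2),.154),'tcp now',r.read_state()['tool_pos'])
m=cv2.inRange(hsv,(100,130,40),(125,255,255));m[60:]=0
cs,_=cv2.findContours(m,0,1);c=max(cs,key=cv2.contourArea)
# far/side collar outline -> plane at rim height, circle fit on bottom-most? use the inner hole
cs,hh=cv2.findContours(m,cv2.RETR_CCOMP,cv2.CHAIN_APPROX_NONE)
for c,q in zip(cs,hh[0]):
    if cv2.contourArea(c)<100: continue
    P=np.array([onz(fray(f,*p[0]),.088) for p in c],np.float32)
    print('hole' if q[3]>=0 else 'outer',cv2.minEnclosingCircle(P), c[:,0,1].min())
E
```

```text
[245 187  25  23 349]
rod top [ 0.50176651 -0.14405606] tcp now [ 0.49661241 -0.14096624  0.40498547]
outer ((0.5206816792488098, 0.021549765020608902), 0.02532818168401718) 0
```

Three views agree: the rod top is at about (0.5005, -0.143, 0.154) and the blue axis at about (0.519, 0.024). Next I'll descend and close on the handle.

play_rows(motion=[[[0.4,-0.2,-1.5,0,0,0,8.5],[0.4,-0.2,-3,0,0,0,8.5],[0.4,-0.2,-4.5,0,0,0,8.5],[0.4,-0.2,-6,0,0,0,8.5],[0.4,-0.2,-7.5,0,0,0,8.5],[0.4,-0.2,-9,0,0,0,8.5],[0.4,-0.2,-10.2,0,0,0,8.5],[0.4,-0.2,-11,0,0,0,8.5],[0.4,-0.2,-11.5,0,0,0,8.5],[0.4,-0.2,-11.5,0,0,0,8.5]]], force=35)

```text
clock: 3.15
tool_pos: [0.5009, -0.1438, 0.2893]
tcp_rot: [[0.279, 0.96, -0.001], [0.96, -0.279, 0.0], [-0.0, -0.001, -1.0]]
ft_force: [-0.5, 0.1, 0.4]
finger_gap: 0.0849
```

play_rows(motion=[[[0,0,0,0,0,0,5],[0,0,0,0,0,0,3.5],[0,0,0,0,0,0,2.5],[0,0,0,0,0,0,1.5],[0,0,0,0,0,0,1.5],[0,0,0,0,0,0,1.5],[0,0,0,0,0,0,1.5],[0,0,0,0,0,0,1.5],[0,0,0,0,0,0,1.5],[0,0,0,0,0,0,1.5]]], force=35)

```text
clock: 4.15
tool_pos: [0.5011, -0.144, 0.2901]
tcp_rot: [[0.279, 0.96, 0.001], [0.96, -0.279, -0.0], [-0.0, 0.001, -1.0]]
ft_force: [-0.8, 0.4, 5.8]
finger_gap: 0.0213
```

The gap of 21 mm matches the handle. Now lift straight up.

play_rows(motion=[[[0,0,0.5,0,0,0,1.5],[0,0,1.5,0,0,0,1.5],[0,0,2.7,0,0,0,1.5],[0,0,4,0,0,0,1.5],[0,0,5.5,0,0,0,1.5],[0,0,7,0,0,0,1.5],[0,0,8.5,0,0,0,1.5],[0,0,10,0,0,0,1.5],[0,0,11.5,0,0,0,1.5],[0,0,12,0,0,0,1.5]]])

```text
clock: 5.15
tool_pos: [0.5015, -0.1442, 0.4121]
tcp_rot: [[0.279, 0.96, 0.004], [0.96, -0.279, -0.001], [-0.0, 0.004, -1.0]]
ft_force: [1.1, 0.9, -0.7]
finger_gap: 0.0213
```

play_rows(motion=[[[0.2,2,0,0,0,0,1.5],[0.4,4.5,0,0,0,0,1.5],[0.6,7,0,0,0,0,1.5],[0.8,9.5,0,0,0,0,1.5],[1,11.5,0,0,0,0,1.5],[1.2,13,0,0,0,0,1.5],[1.2,13,0,0,0,0,1.5],[1.2,13,0,0,0,0,1.5],[1.2,13,0,0,0,0,1.5],[1.2,13,0,0,0,0,1.5]]])

```text
clock: 6.15
tool_pos: [0.5129, -0.0147, 0.4097]
tcp_rot: [[0.28, 0.96, -0.0], [0.96, -0.28, -0.0], [-0.0, -0.0, -1.0]]
ft_force: [0.2, 0.0, -0.8]
finger_gap: 0.0212
```

```bash
python3 - <<'E'
from h import *
im=[]
for n in('scene','top','wrist'):
    f=grab(n);np.savez('pics/%s2.npz'%n,**f);im.append(f['frame'][:,:,::-1])
s=r.read_state();print(s['tool_pos'],s['ft_force'],s['finger_gap'])
cv2.imwrite('pics/c2.png',np.hstack([cv2.resize(im[0][80:280,140:340],(400,400),interpolation=cv2.INTER_CUBIC),cv2.resize(im[2][:,60:444],(400,400))]))
E
```

```text
[ 0.51295713 -0.0145477   0.40969768] [ 0.46219525  0.87662957 -0.85085479] 0.021128909876620687
```

View pics/c2.png

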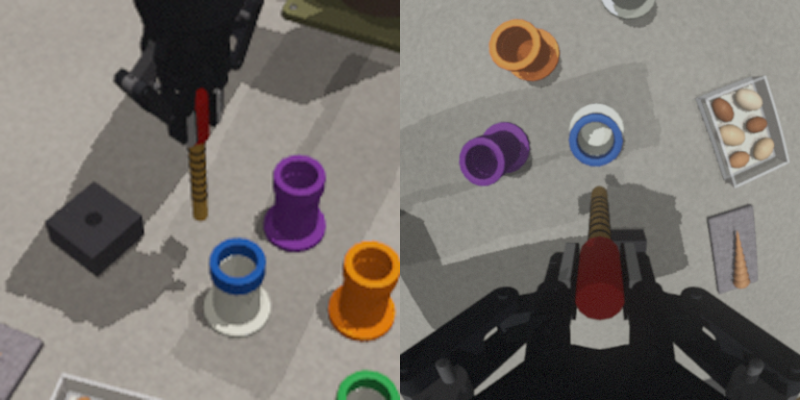

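The rod hangs upright between the pads. Its foot is at about scene (240,188) and wrist (250,180), and the blue collar is fully visible in the wrist view at about (248,132). I'll measure foot against rim next.

```bash
python3 - <<'E'
from h import *
def pray(f,u,v):
    M=np.linalg.inv(f['extrinsics']); return M[:3,3],M[:3,:3]@[(u-f['cx'])/f['fx'],(v-f['cy'])/f['fy'],1]
G={n:(dict(np.load('pics/%s2.npz'%n)),fr) for n,fr in(('scene',pray),('top',pray),('wrist',fray))}
for n,(f,fr) in G.items():
    hsv=cv2.cvtColor(f['frame'],cv2.COLOR_RGB2HSV); m=cv2.inRange(hsv,(100,130,40),(125,255,255))
    cs,hh=cv2.findContours(m,cv2.RETR_CCOMP,cv2.CHAIN_APPROX_NONE)
    for c,q in zip(cs,hh[0]):
        if cv2.contourArea(c)<100: continue
        P=np.array([onz(fr(f,*p[0]),.088) for p in c],np.float32); print(n,'hole' if q[3]>=0 else 'outer',cv2.minEnclosingCircle(P),P.min(0),P.max(0))
    b=cv2.inRange(hsv,(12,130,40),(26,255,255)); x0,y0,x1,y1={'scene':(228,145,252,195),'wrist':(235,175,265,240),'top':(0,0,1,1)}[n]
    yy,xx=np.nonzero(b[y0:y1,x0:x1])
    if len(yy):
        e=yy.max() if n=='scene' else yy.min(); band=abs(yy-e)<6; u=x0+(xx[band].min()+xx[band].max())/2; v=y0+e; w=np.ptp(xx[band])+1
        v+= -3 if n=='scene' else 1   # foot disc centre from its edge
        print(n,'foot px',u,v,'w',w,'at z=.124',onz(fr(f,u,v),.124))
# triangulated rows for axis check in scene/wrist: shank top
E
```

```text
scene outer ((0.525661051273346, 0.02760038711130619), 0.029902014881372452) [0.49641788 0.00099222] [0.55511606 0.052984  ]
scene hole ((0.525812029838562, 0.02692047506570816), 0.018291357904672623) [0.5109193  0.00985535] [0.5410266  0.04464469]
scene foot px 239.5 186 w 6 at z=.124 [ 0.50985603 -0.0164925 ]
top outer ((0.5189810395240784, 0.025184018537402153), 0.02452656254172325) [0.49514565 0.01806202] [0.54307556 0.04651487]
wrist outer ((0.5212677717208862, 0.02283831499516964), 0.02504071034491062) [ 0.49633935 -0.00162902] [0.54530585 0.04753469]
wrist hole ((0.5210343599319458, 0.02339896373450756), 0.019157256931066513) [0.50203234 0.00487534] [0.5400166  0.04223912]
wrist foot px 251.0 227 w 19 at z=.124 [ 0.5009645  -0.05814905]
```

The blue axis is about (0.521, 0.0245), with spreads of about 4 mm against 11 mm of clearance. I'll move over it, come down to just above the rim, and look again.

play_rows(motion=[[[0.2,1,0,0,0,0,1.5],[0.4,2,0,0,0,0,1.5],[0.7,3,0,0,0,0,1.5],[0.9,3.9,0,0,0,0,1.5],[0.9,3.9,-0.5,0,0,0,1.5],[0.9,3.9,-1.2,0,0,0,1.5],[0.9,3.9,-1.8,0,0,0,1.5],[0.9,3.9,-2.2,0,0,0,1.5],[0.9,3.9,-2.2,0,0,0,1.5],[0.9,3.9,-2.2,0,0,0,1.5]]])

```text
clock: 7.3
tool_pos: [0.5219, 0.0248, 0.3876]
tcp_rot: [[0.28, 0.96, -0.0], [0.96, -0.28, -0.0], [-0.0, -0.0, -1.0]]
ft_force: [-0.6, -0.9, -1.0]
finger_gap: 0.0212
```

```bash
python3 - <<'E'
from h import *
a=grab('scene')['frame'];w=grab('wrist')['frame'];s=r.read_state();print(s['tool_pos'],s['ft_force'])
c=a[150:260,210:320][:,:,::-1];d=w[120:280,170:330][:,:,::-1]
cv2.imwrite('pics/c3.png',np.hstack([cv2.resize(c,(400,400),interpolation=cv2.INTER_CUBIC),cv2.resize(d,(400,400),interpolation=cv2.INTER_CUBIC)]))
E
```

```text
[0.52210062 0.02482615 0.38796754] [-0.52636252 -0.56947496 -1.03094102]
```

View pics/c3.png

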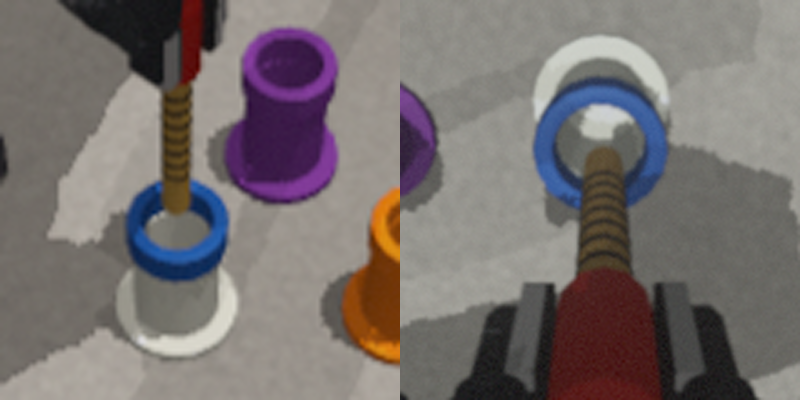

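The foot is about 14 mm above the rim and centred in both views: crop foot (176,205), rim (177,220), and wrist foot (603,150) over the bore. Contact with the bottom should come near TCP z ≈ 0.294. I'll lower to just short of that, then creep.

play_rows(motion=[[[0,0,-0.8,0,0,0,1.5],[0,0,-1.7,0,0,0,1.5],[0,0,-2.7,0,0,0,1.5],[0,0,-3.7,0,0,0,1.5],[0,0,-4.7,0,0,0,1.5],[0,0,-5.7,0,0,0,1.5],[0,0,-6.7,0,0,0,1.5],[0,0,-7.7,0,0,0,1.5],[0,0,-8.4,0,0,0,1.5],[0,0,-8.6,0,0,0,1.5]]])

```text
clock: 8.4
tool_pos: [0.5216, 0.025, 0.3006]
tcp_rot: [[0.279, 0.96, -0.002], [0.96, -0.279, -0.0], [-0.001, -0.002, -1.0]]
ft_force: [-0.4, -0.4, -1.5]
finger_gap: 0.0214
```

play_rows(motion=[[[0,0,-0.1,0,0,0,1.5],[0,0,-0.2,0,0,0,1.5],[0,0,-0.3,0,0,0,1.5],[0,0,-0.4,0,0,0,1.5],[0,0,-0.5,0,0,0,1.5],[0,0,-0.6,0,0,0,1.5],[0,0,-0.6,0,0,0,1.5],[0,0,-0.6,0,0,0,1.5],[0,0,-0.6,0,0,0,1.5],[0,0,-0.6,0,0,0,1.5]]])

```text
clock: 9.4
tool_pos: [0.522, 0.025, 0.2957]
tcp_rot: [[0.279, 0.96, 0.0], [0.96, -0.279, 0.0], [0.0, 0.0, -1.0]]
ft_force: [0.1, -0.4, -0.9]
finger_gap: 0.0212
```

No contact yet; creep a little more.

play_rows(motion=[[[0,0,-0.05,0,0,0,1.5],[0,0,-0.1,0,0,0,1.5],[0,0,-0.1,0,0,0,1.5],[0,0,-0.15,0,0,0,1.5],[0,0,-0.15,0,0,0,1.5],[0,0,-0.2,0,0,0,1.5],[0,0,-0.2,0,0,0,1.5],[0,0,-0.2,0,0,0,1.5],[0,0,-0.2,0,0,0,1.5],[0,0,-0.2,0,0,0,1.5]]])

```text
clock: 10.4
tool_pos: [0.522, 0.025, 0.2941]
tcp_rot: [[0.279, 0.96, 0.0], [0.96, -0.279, 0.0], [0.0, 0.0, -1.0]]
ft_force: [-0.5, 0.2, 5.1]
finger_gap: 0.0214
```

Force rose to +5 N exactly at the predicted height (0.294), so the foot stands on the bottom. Release and retreat.

play_rows(motion=[[[0,0,0,0,0,0,2.3],[0,0,0,0,0,0,2.8],[0,0,0,0,0,0,3.5],[0,0,0,0,0,0,4.5],[0,0,0,0,0,0,6],[0,0,0,0,0,0,7.5],[0,0,0,0,0,0,8.5],[0,0,0,0,0,0,8.5],[0,0,0,0,0,0,8.5],[0,0,0,0,0,0,8.5]]])

```text
clock: 11.4
tool_pos: [0.522, 0.025, 0.2937]
tcp_rot: [[0.279, 0.96, 0.0], [0.96, -0.279, 0.0], [0.0, 0.0, -1.0]]
ft_force: [-0.3, -0.9, -0.6]
finger_gap: 0.0849
```

```bash
python3 - <<'E'
from h import *
a=grab('scene')['frame'];w=grab('wrist')['frame'];s=r.read_state();print(s['tool_pos'],s['ft_force'],s['finger_gap'])
cv2.imwrite('pics/c4.png',np.hstack([cv2.resize(a[100:280,180:360],(400,400),interpolation=cv2.INTER_CUBIC),cv2.resize(w[:,64:448],(400,400))])[:,:,::-1])
E
```

```text
[0.52199456 0.02499917 0.29369508] [-0.3667813  -0.17184819  0.38240385] 0.08470353785660267
```

View pics/c4.png

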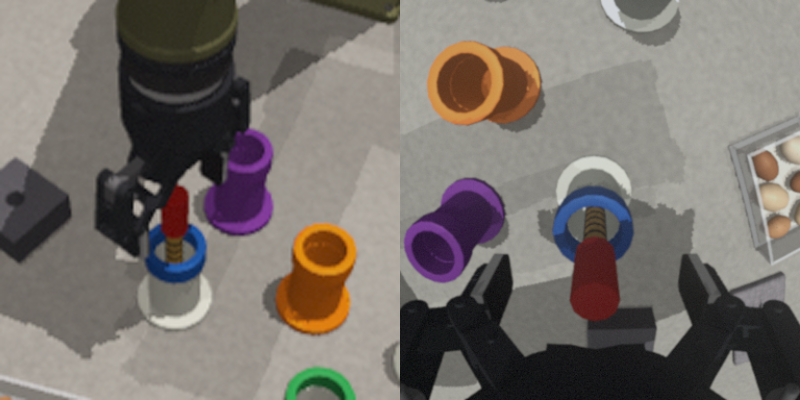

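The rod stands free in the blue tube (wrist crop handle at (597,285), fingers clear on both sides). Retreat upward and check again.

play_rows(motion=[[[0,0,0.8,0,0,0,8.5],[0,0,2,0,0,0,8.5],[0,0,3.5,0,0,0,8.5],[0,0,5,0,0,0,8.5],[0,0,7,0,0,0,8.5],[0,0,9,0,0,0,8.5],[0,0,11,0,0,0,8.5],[0,0,12,0,0,0,8.5],[0,0,12,0,0,0,8.5],[0,0,12,0,0,0,8.5]]])

```text
clock: 12.5
tool_pos: [0.5219, 0.025, 0.4135]
tcp_rot: [[0.279, 0.96, -0.0], [0.96, -0.279, -0.0], [-0.0, -0.0, -1.0]]
ft_force: [0.1, 0.2, -0.4]
finger_gap: 0.0852
```

play_rows(motion=[[[-1,-2,0,0,0,0,8.5],[-3,-5,0,0,0,0,8.5],[-5,-9,0,0,0,0,8.5],[-7,-13,0,0,0,0,8.5],[-9,-17,0,0,0,0,8.5],[-11,-20,0,0,0,0,8.5],[-12,-22,0,0,0,0,8.5],[-12,-22,0,0,0,0,8.5],[-12,-22,0,0,0,0,8.5],[-12,-22,0,0,0,0,8.5]]])

```text
clock: 13.5
tool_pos: [0.4022, -0.1944, 0.4131]
tcp_rot: [[0.278, 0.96, -0.001], [0.96, -0.278, 0.001], [0.001, -0.001, -1.0]]
ft_force: [0.2, -0.1, 0.5]
finger_gap: 0.0849
```

```bash
python3 - <<'E'
from h import *
fs=[]
for n,k in(('scene','s'),('top','t')):
    f=grab(n);np.savez('pics/%s.npz'%k,**f);fs.append(f['frame'][:,:,::-1])
cv2.imwrite('pics/c5.png',np.hstack([cv2.resize(fs[0][140:330,180:430],(400,304),interpolation=cv2.INTER_CUBIC),cv2.resize(fs[1][100:290,80:330],(400,304),interpolation=cv2.INTER_CUBIC)]))
print(r.read_state()['tool_pos'],r.read_state()['clock'])
E
python3 m.py | cut -c1-200
```

```text
[ 0.40245193 -0.19417829  0.41337757] 13.6
s red [253 183  12  24 167] ztop 0.1589 z5 0.123 circ 0.7156 0.1111 0.2225 mean [0.5296 0.0306 0.1552]
s blue [245 201  28  26 347] ztop 0.0889 z5 0.074 circ 0.7128 0.1031 0.2283 mean [0.5327 0.0309 0.0907]
s green [308 266  32  32 525] ztop 0.0969 z5 0.083 circ 0.7495 0.1875 0.1705 mean [0.6083 0.1786 0.095 ]
s yellow [368 235  30  28 343] ztop 0.0751 z5 0.065 circ 0.4928 0.2511 0.027 mean [0.4938 0.2512 0.0714]
s orange [312 201  28  23 258] ztop 0.0889 z5 0.054 circ 0.4735 0.1384 0.0261 mean [0.4738 0.1381 0.0839]
s purple [ 272  158   31   48 1144] ztop 0.0882 z5 0.006 circ 0.6489 0.1164 0.2832 mean [0.4145 0.0425 0.0531]
t red [239 172  13  13 122] ztop 0.1607 z5 0.157 circ 0.4831 0.0295 0.0452 mean [0.5178 0.024  0.1645]
t blue [231 168  28  29 222] ztop 0.0907 z5 0.086 circ 0.4906 0.0289 0.0527 mean [0.5163 0.0244 0.0919]
t green [139 121  29  17 162] ztop 0.0991 z5 0.093 circ 0.6056 0.176 0.024 mean [0.6156 0.1785 0.0962]
t yellow [ 98 188  31  29 347] ztop 0.077 z5 0.07 circ 0.4645 0.1553 0.1225 mean [0.4911 0.2467 0.0807]
t orange [165 197  31  32 355] ztop 0.0912 z5 0.007 circ 0.4584 0.0971 0.0647 mean [0.469  0.1328 0.0712]
t purple [221 233  34  34 920] ztop 0.0903 z5 0.006 circ 0.4078 0.0372 0.0308 mean [0.404  0.0377 0.0455]
```

View pics/c5.png

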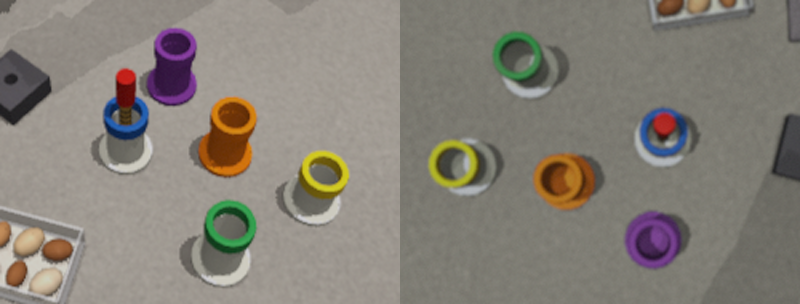

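The rod stands upright in the blue tube with its top at about 0.158, which is right for standing on the bottom (0.008 + 0.150). The collar boxes in the top view are unchanged from the start. Handing in.

```bash
python3 -c "
from plant import r; print(r.close_job())"
```

```text
the job is handed in; nothing more can be done
None
```

The brass rod is standing handle up on the bottom of the blue-collared tube, released. The job was handed in at about 13.6 s on the robot clock; it reports no verdict.

**What I did:** I gripped the red handle at 35 N, lifted the rod straight out of its block, and re-centred it over the bore with one close look. I then lowered it until the contact force rose to 5 N at TCP height 0.294 m, the height I had predicted for the bottom. After that I opened the fingers and moved the arm clear.

**Last checks:**
- **Rod:** its top reads 0.159 to 0.161 m, against an expected 0.158 m. It looks upright in both views; I judged the lean by eye.
- **Tubes:** in the top view the blue, green and yellow collars have the same pixel boxes as at the start.
- **Disagreement:** the scene camera placed the blue axis about 4–5 mm from where the top and wrist views did. It was partly misled by the collar's inner wall, and the bore has 11 mm of clearance. Some circle fits on the depth points were spoiled by stray readings, so I did not use them.

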